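# Check a spring pull gauge in its stand

## Task

Check the lab's spring pull gauge: lift it by its case from the cork mat, set it down gently in the check stand and let go, then take it by its pull paddle and draw the slide out until the paddle stands over the stand's cross bar, holding it there for two seconds. Ease the slide fully home without letting it snap back, let go, and then lay the gauge back on its mat as it lay before, scale up. The gauge is delicate, so grip it lightly throughout, and leave everything else on the bench where it is.

Things in the scene. Friction and masses are not known exactly. Their poses are not given: they have to be found in the camera images.
- gauge: Loose pull gauge, 0.38 kg: grey plastic case 130 (x) x 36 (y) x 40 (z) mm, white scale with black ticks on top. Origin: centre of the case's underside; z up when the scale is up. A 10 mm steel rod, 20 mm above the underside, comes out of its -x end and carries a black upright paddle, 45 mm clear of the case when home. A grip of 20 to 60 N a finger is right; over 80 N a finger damages it.
- paddle (a point): Point on the sprung slide's paddle: on the paddle's middle plane, 45 mm above the case's underside. The paddle is an upright block 14 (gauge x) x 40 (gauge y) mm, from 10 to 58 mm above the case's underside. With the slide home it is at x = -117 mm, y = 0 in the gauge's frame.
- tail (a point): Centre of the case's rear end face (gauge x = +65 mm, 20 mm above its underside).
- slide (a joint): How far the slide is drawn out, m: 0 fully home (a spring pulls it home), at most 0.075; the paddle moves along the gauge's -x. Pulling force about 3 N at 0, rising by 1.1 N per 10 mm.
- stand: Fixed check stand: aluminium plate 8 mm thick, x -205 to +85, y -65 to +65 mm. The gauge sits right when its origin is 8 mm straight above this origin (on the bench) and its x axis along the stand's. Dark guides 18 mm above the plate, 44 mm apart across y, flank the case's two ends; the sides are open for fingers from x = -37 to +41 mm. See stand_slot for the end stops.
- stand_slot (a point): Middle of the slot, 24 mm wide, between the two front stops (12 mm thick, 34 mm above the plate, stand x = -79 to -67 mm), at the height of the plate top. The rod passes through it and the paddle stays outside, towards -x. The back stop, 18 mm high, has its inner face at stand x = +71 mm.
- mark: The stand's cross bar, fixed: a dark steel bar 10 (x) x 116 (y) x 3 mm lying across the stand's plate beyond the front stops, with a small brass block at each end; the paddle passes 7 mm above it. Origin: centre of its underside, axes as the stand's. The paddle is on the mark when its middle is straight above the bar's middle along x.
- mat: Flat brown cork mat, fixed, 250 (x) x 130 (y) x 5 mm, on which the gauge lies at the start. Origin: centre of its underside.
- jar: Bystander: amber jar, 56 mm across, 85 mm tall. Origin: centre of its underside.
- crucible: Bystander: white open cup, 48 mm across, 40 mm tall. Origin: centre of its underside.
- beaker: Bystander: glass beaker, 72 mm across, 95 mm tall. Origin: centre of its underside.
- wash_bottle: Bystander: white bottle, 64 mm across, 150 mm tall. Origin: centre of its underside.
- meter: Bystander: black hand-held meter lying flat, 130 x 62 x 26 mm. Origin: centre of its underside.
- spanner: Bystander: spanner lying flat, 160 mm long along x. Origin: centre of its underside.

How it is judged:
On the way, in this order (a step that is already met when the one before it is completed fails the run):
1. the gauge sits in the check stand, case between the stops, and is let go (x of gauge in the frame of stand between -0.009 and 0.009 m and y of gauge in the frame of stand between -0.008 and 0.008 m and z of gauge in the frame of stand between 0.004 and 0.013 m and angle between the x axis of gauge and the x axis of stand, either way round below 0.15 rad and x of paddle in the frame of stand below -0.1 m and contact force between the fingers and gauge below 0.2 N), for 0.2 s.
2. the slide is drawn out so that the paddle's middle is within 6 mm of the cross bar's middle, gauge in the stand, for 1.2 s on end (x of gauge in the frame of stand between -0.009 and 0.009 m and y of gauge in the frame of stand between -0.008 and 0.008 m and z of gauge in the frame of stand between 0.004 and 0.013 m and angle between the x axis of gauge and the x axis of stand, either way round below 0.15 rad and x of paddle in the frame of stand below -0.1 m and x of paddle in the frame of mark between -0.006 and 0.006 m), for 1.2 s.
3. the slide is fully home (within 3 mm) and let go, gauge still in the stand (all of step 1 and value of joint slide below 0.003 m), for 0.2 s.
At the end, for the whole second after the job is handed in: The gauge lies flat on its mat, scale up, let go and at rest, slide home within 3 mm, paddle to the same end as at the start (within 0.5 rad of the mat's x axis), with both its paddle and its case's rear end over the mat (x of paddle in the frame of mat between -0.125 and 0.125 m and y of paddle in the frame of mat between -0.065 and 0.065 m and x of tail in the frame of mat between -0.125 and 0.125 m and y of tail in the frame of mat between -0.065 and 0.065 m and z of gauge in the frame of mat between 0.002 and 0.01 m and angle between gauge's own z axis and vertical below 0.1 rad and angle between the x axis of gauge and the x axis of mat, either way round below 0.5 rad and x of paddle in the frame of mat below 0 m and value of joint slide below 0.003 m and linear speed of gauge below 0.01 m/s and contact force between the fingers and gauge below 0.2 N); the robot touches nothing.
It fails at once if the slide snaps back (faster than 0.25 m/s) (velocity of joint slide below -0.25 m/s).
It fails at once if the gauge is gripped too hard (over 160 N in all on the fingers, 80 N a finger) (contact force between the fingers and gauge above 160 N).
It fails at once if the gauge is dropped (falls at over 0.45 m/s, about 10 mm, out of the fingers) (contact force between the fingers and gauge below 0.2 N and linear speed of gauge above 0.45 m/s).
It fails at once if a bystander is moved by more than 25 mm (distance of any of jar, crucible, beaker, wash_bottle, meter, spanner from where it was at the start of the episode above 0.025 m).
It also fails if it takes over 64 s, if anything falls off the work surface, if the arm or the gripper's body presses on something with over 40 N, if the wrist force passes 120 N, or if a joint passes its speed limit or range.

## Robot

A 7-joint arm with a two-finger parallel gripper is mounted at the origin on the work surface. World frame = base frame: x ahead of the robot, y to its left, z up, the work surface at z = 0. Lengths are in m, angles in rad, forces in N, time in s.
With the tool pointing down it reaches from about 0.425 to 0.95 m from the base axis. Payload 4.7 kg.
Tool frame: the origin (TCP) lies at the very end of the fingers, on their centre line; the grasp point (between the pads) lies 19 mm behind it; z points along the fingers, y is the line along which they close (so a half turn about z gives the same grasp; the last joint's range is limited). The gripper opens to 85 mm and grips with 20 to 120 N. Pads are 22 mm wide; open, the fingers measure 114 mm over their backs; the gripper's body (76 mm by 85 mm) begins 54 mm behind the grasp point. The pads swing forward as they close: fully open they stand 13 mm farther back than shut.
Start: joints at [-1.374, 0.469, -0.049, 1.532, 0.024, 1.141, -0.082], TCP at [0.151, 0.658, 0.231] pointing down, gripper open.
Joint ranges: [-2.59, 2.59], [-0.33, 1.99], [-1.39, 1.29], [0.1, 2.45], [-1.04, 4.18], [0.21, 1.99], [-2.66, 2.66]. Speed limits (rad/s): [2.57, 2.57, 3.14, 3.14, 3.14, 3.14, 3.14].

## Interface

Orientations are given as a unit quaternion [w, x, y, z].
In Python, from rig import readout, optics, robot gives the robot as it stands.
- The arm moves only by the tool arm_command, never from a script. Its argument "plan" is a list of rows, each an object with "claw": the opening, from -1 (shut) to 1 (fully open); "travel": the shift along the tool's x, y, z in mm, a list of three; "rotation": the turn, a rotation vector about the tool's x, y, z in rad, a list of three. A call has 1 to 10 rows; each row is the pose to reach, as a shift and turn from the pose commanded when the call began, along the tool's axes at that moment; what a row does not reach only later rows make up. A row lasts 1/10 s, in which the tool goes at most 50 mm and 8.59 degrees, less where a joint would pass 70% of its speed; a pose out of reach is approached as far as the arm can. A call with a gripper value outside its range is refused whole. The fingers move at their own pace and stop on an object; "grip_force" is the grip in N (left out, the last holds). Time passes only in rows, so rows that repeat a pose let the fingers close. It gives the time, the measured TCP pose, the force, the opening and the grip force at its end, in the units of the state.
- readout.state(): the state, without advancing time (a new reading comes with each control period).
- optics.capture(name): name is "scene" or "side" or "wrist"; returns a dict with "color" (384x512x3 uint8, red, green, blue), "camera_matrix" (3x3 intrinsics, pixels), "dist" ([k1, k2, p1, p2, k3] as OpenCV has them; the pictures are not rectified), "position" and "attitude" of the camera in the world; the wrist camera has in their place "tool_from_camera" (4x4, takes a point from camera to tool coordinates, whose origin is the TCP and whose axes are the flange's). Camera axes: x right, y down, z forward; pixel columns grow to the right and rows downward; lengths in m; the calibration is good to about 2 mm. A picture is of the moment at which its call begins: read the wrist's pose just before it. There is no depth.
- robot.close_job(): hands the job in; it is judged then, once.
The state is a dict: "time": time; "q": joint angles; "qd": joint speeds; "joint_efforts": joint torques, N m; "eef_pos": TCP position; "ee_rot": TCP orientation; "wrist_force": force on the tool from outside, world axes, zero at the start; "wrist_torque": the same for the moment, N m; "width": opening from 0.0 (shut) to 1.0 (fully open); "finger_force": force on a finger pad.
Only numpy, scipy, OpenCV 4.12 (cv2) and the standard library are available. Lean on these libraries where they do the work, as an engineer would, in place of code of your own. Each camera call takes 0.05 s, during which the arm holds its last target. There are 200 camera calls.

## Working session

There is one attempt and no reset: what is moved stays moved. The work goes in short steps, Python scripts to look and compute and a tool call to move; the robot and the scene stay as the last step left them, time stands still between calls to the robot, and variables do not carry over. Pictures are saved under pics/ and viewed, at most 11 in all, crops included, and the job is handed in when it is done.

Besides the shell and the picture viewer there is one more tool, called after ">>>" as name([rows], argument=value, ...), one row to a line, values as JSON. arm_command: Moves the arm, as the interface text tells. Its arguments: {"type":"object","properties":{"plan":{"type":"array","items":{"type":"object","properties":{"claw":{"type":"number"},"travel":{"type":"array","items":{"type":"number"}},"rotation":{"type":"array","items":{"type":"number"}}}}},"grip_force":{"type":"number"}},"required":["plan"]}

```bash
mkdir -p pics
python3 - <<'E'
from rig import readout, optics
import cv2,pickle
s=readout.state();print({k:s[k] for k in('time','eef_pos','ee_rot','width','wrist_force')})
for n in('scene','side'):
    c=optics.capture(n);cv2.imwrite(f'pics/{n}0.png',c['color'][:,:,::-1]);pickle.dump(c,open(f'{n}0.pkl','wb'))
    print(n,c['position'],c['attitude'],c['camera_matrix'],c['dist'])
c=optics.capture('wrist');print(c['tool_from_camera'],c['camera_matrix'])
E
```

```text
{'time': 0.0, 'eef_pos': array([0.15099137, 0.65728974, 0.23023811]), 'ee_rot': array([-7.43228843e-05,  1.12655943e-01,  9.93633552e-01, -9.99057244e-04]), 'width': 1.001815562398276, 'wrist_force': array([0.05257669, 0.7051302 , 0.65222471])}
scene [ 1.62666234 -0.14591198  0.92297712] [-0.32220293  0.67779813  0.59502865 -0.28760367] [[380.06896473   0.         253.46885801]
 [  0.         380.06896473 197.68711694]
 [  0.           0.           1.        ]] [-0.03924523  0.          0.          0.          0.        ]
side [0.21887048 1.0670326  1.16394489] [ 0.06427681 -0.14216399  0.91403445 -0.37443146] [[469.51664966   0.         253.33279467]
 [  0.         469.51664966 185.7434298 ]
 [  0.           0.           1.        ]] [-0.02417818  0.          0.          0.          0.        ]
[[ 5.15900726e-04 -9.44910354e-01 -3.27328821e-01  8.52649946e-02]
 [ 9.99999866e-01  4.75434666e-04  2.03640848e-04  1.84443724e-03]
 [-3.67988774e-05 -3.27328882e-01  9.44910473e-01 -1.42283975e-01]
 [ 0.00000000e+00  0.00000000e+00  0.00000000e+00  1.00000000e+00]] [[316.16151324   0.         255.042863  ]
 [  0.         316.16151324 191.70923191]
 [  0.           0.           1.        ]]
```

View pics/scene0.png

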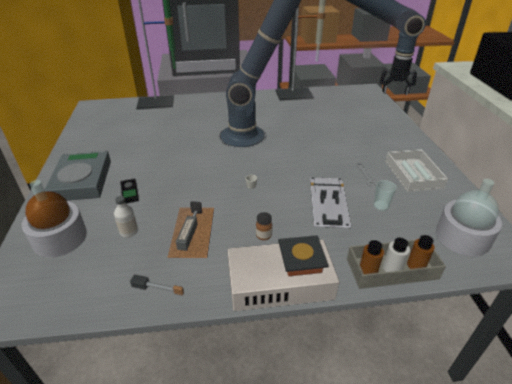

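View pics/side0.png

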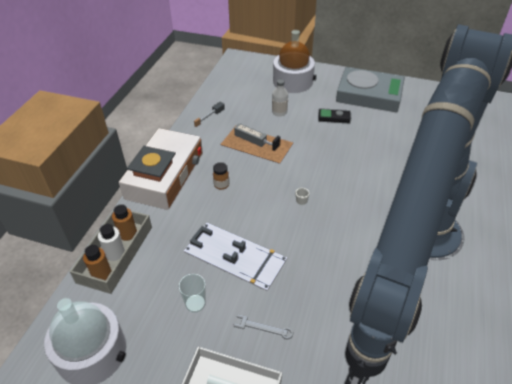

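The scene view shows the mat and gauge at about (190,232), with the paddle at (196,208) toward the robot. The stand is at about (328,200), with its bar near (327,183). The side view shows the mat at (257,142), paddle at (276,143), stand at (235,253) and bar at (263,265).

```bash
cat > h.py <<'E'
import numpy as np,cv2,pickle
from scipy.spatial.transform import Rotation as R
def quat(q): return R.from_quat(np.roll(q,-1))
def pose(c,s=None):
    if 'position' in c: return np.array(c['position']),quat(c['attitude']).as_matrix()
    T=c['tool_from_camera'];Rt=quat(s['ee_rot']).as_matrix()
    return s['eef_pos']+Rt@T[:3,3],Rt@T[:3,:3]
def cast(c,px,z,s=None):
    p,M=pose(c,s)
    u=cv2.undistortPoints(np.float64(px).reshape(-1,1,2),c['camera_matrix'],np.array(c['dist'])).reshape(-1,2)
    d=np.c_[u,np.ones(len(u))]@M.T
    return p+d*((z-p[2])/d[:,2])[:,None]
def blob(m,box):
    x0,y0,x1,y1=box;k=np.zeros_like(m);k[y0:y1,x0:x1]=m[y0:y1,x0:x1]
    cs,_=cv2.findContours(k,cv2.RETR_EXTERNAL,cv2.CHAIN_APPROX_NONE)
    return max(cs,key=cv2.contourArea).reshape(-1,2)
E
python3 - <<'E'
from h import *
for n,bm,bs in(('scene',(160,195,225,265),(295,165,365,240)),('side',(212,112,302,168),(175,215,295,292))):
    c=pickle.load(open(n+'0.pkl','rb'));hsv=cv2.cvtColor(c['color'],cv2.COLOR_RGB2HSV);h,s,v=cv2.split(hsv)
    m=((h<22)&(s>80)&(v>60)).astype(np.uint8)*255
    w=((v>175)&(s<60)).astype(np.uint8)*255
    for k,b,z,mm in(('mat',bm,.005,m),('stand',bs,.008,w)):
        q=blob(mm,b);P=cast(c,q,z)[:,:2].astype(np.float32);r=cv2.minAreaRect(P)
        print(n,k,q.min(0),q.max(0),np.round(r[0],4),np.round(r[1],4),r[2])
    d=((v<60)).astype(np.uint8)*255
    q=blob(d,(bm[0],bm[1],bm[2],bm[3]));print('dark',q.min(0),q.max(0),cast(c,[q.mean(0)],.05))
    x0,y0,x1,y1=min(bm[0],bs[0]),min(bm[1],bs[1]),max(bm[2],bs[2]),max(bm[3],bs[3])
    cv2.imwrite(f'pics/{n}_crop.png',cv2.resize(c['color'][y0:y1,x0:x1,::-1],None,fx=3.8 if n=='scene' else 3.3,fy=3.8 if n=='scene' else 3.3,interpolation=2))
E
```

```text
scene mat [168 208] [213 257] [ 0.6481 -0.2432] [0.1265 0.2453] 82.24421691894531Traceback (most recent call last):
  File "<stdin>", line 7, in <module>
  File "h.py", line 16, in blob
    return max(cs,key=cv2.contourArea).reshape(-1,2)
           ~~~^^^^^^^^^^^^^^^^^^^^^^^^
ValueError: max() iterable argument is empty
```

Run:
```python
from h import *
for n,bm,bs in(('scene',(160,195,225,265),(295,165,365,240)),('side',(212,112,302,168),(175,215,295,292))):
    c=pickle.load(open(n+'0.pkl','rb'));hsv=cv2.cvtColor(c['color'],cv2.COLOR_RGB2HSV);h,s,v=cv2.split(hsv)
    x0,y0,x1,y1=bs;print(n,'v pct',np.percentile(v[y0:y1,x0:x1],[5,20,40,60,80,95]))
    m=((h<22)&(s>80)&(v>60)).astype(np.uint8)*255
    t,_=cv2.threshold(v[y0:y1,x0:x1].copy(),0,255,cv2.THRESH_OTSU);t=max(t,140);w=((v>t)&(s<70)).astype(np.uint8)*255
    for k,b,z,mm in(('mat',bm,.005,m),('stand',bs,.008,w)):
        q=blob(mm,b);P=cast(c,q,z)[:,:2].astype(np.float32);r=cv2.minAreaRect(P)
        print(n,k,t,q.min(0),q.max(0),np.round(r[0],4),np.round(r[1],4),r[2])
    q=blob((v<60).astype(np.uint8)*255,bm);print('dark',q.min(0),q.max(0),cast(c,[q.mean(0)],.05))
```

```text
scene v pct [ 73. 119. 122. 124. 144. 158.]
scene mat 140 [168 208] [213 257] [ 0.6481 -0.2432] [0.1265 0.2453] 82.24421691894531
scene stand 140 [311 186] [350 227] [0.5795 0.2684] [0.1294 0.2365] 79.18126678466797
dark [191 202] [201 212] [[ 0.57724362 -0.2240919   0.05      ]]
side v pct [131. 160. 164. 166. 224. 228.]
side mat 190.0 [222 130] [291 162] [ 0.643 -0.238] [0.1236 0.2448] 82.32107543945312
side stand 190.0 [184 223] [269 280] [0.5745 0.2706] [0.1291 0.2317] 78.95335388183594
dark [273 137] [279 149] [[ 0.55857919 -0.2087791   0.05      ]]
```

>>> arm_command([
  {"claw": 1, "travel": [-456, -292, -20], "rotation": [0, 0, 0]},
  {"claw": 1, "travel": [-456, -292, -20], "rotation": [0, 0, 0]},
  {"claw": 1, "travel": [-456, -292, -20], "rotation": [0, 0, 0]},
  {"claw": 1, "travel": [-456, -292, -20], "rotation": [0, 0, 0]},
  {"claw": 1, "travel": [-456, -292, -20], "rotation": [0, 0, 0]},
  {"claw": 1, "travel": [-456, -292, -20], "rotation": [0, 0, 0]},
  {"claw": 1, "travel": [-456, -292, -20], "rotation": [0, 0, 0]},
  {"claw": 1, "travel": [-456, -292, -20], "rotation": [0, 0, 0]},
  {"claw": 1, "travel": [-456, -292, -20], "rotation": [0, 0, 0]},
  {"claw": 1, "travel": [-456, -292, -20], "rotation": [0, 0, 0]},
], grip_force=30)

```text
time: 1.15
eef_pos: [0.5018, 0.2994, 0.2498]
ee_rot: [-0.0, 0.113, 0.994, 0.0]
wrist_force: [0.5, 0.4, 0.6]
width: 1.005
finger_force: 0.0
```

>>> arm_command([
  {"claw": 1, "travel": [-40, -27, 0], "rotation": [0, 0, 0]},
  {"claw": 1, "travel": [-40, -27, 0], "rotation": [0, 0, 0]},
  {"claw": 1, "travel": [-40, -27, 0], "rotation": [0, 0, 0]},
  {"claw": 1, "travel": [-40, -27, 0], "rotation": [0, 0, 0]},
])

```text
time: 1.55
eef_pos: [0.5327, 0.2672, 0.2494]
ee_rot: [-0.001, 0.112, 0.994, 0.0]
wrist_force: [-2.0, 0.6, -0.9]
width: 1.002
finger_force: 0.0
```

```bash
cat >> h.py <<'E'
def look(tag):
    from rig import readout,optics
    s=readout.state();c=optics.capture('wrist');pickle.dump((c,s),open(tag+'.pkl','wb'))
    cv2.imwrite(f'pics/{tag}.png',c['color'][:,:,::-1]);print(s['time'],s['eef_pos'],s['ee_rot'],s['width'],s['finger_force'],s['wrist_force']);return c,s
def go(p,yaw,base=None):
    "travel (mm), rotvec for TCP at p, tool down, tool -x at yaw; from measured pose"
    from rig import readout
    s=base or readout.state();M=quat(s['ee_rot']).as_matrix();c,n=np.cos(yaw),np.sin(yaw)
    W=np.array([[-c,-n,0],[-n,c,0],[0,0,-1]]).T
    W=np.column_stack([[-c,-n,0],[-n,c,0],[0,0,-1]])
    print('travel',np.round(M.T@(np.array(p)-s['eef_pos'])*1000,1),'rot',np.round(R.from_matrix(M.T@W).as_rotvec(),4))
E
python3 -c "
from h import *
look('w1')"
```

```text
1.55 [0.53268494 0.26722781 0.24939398] [-6.37002964e-04  1.11574161e-01  9.93755876e-01  2.45291760e-04] 1.001975673916134 0.0 [-1.99186217  0.57084043 -0.92608609]
```

View pics/w1.png

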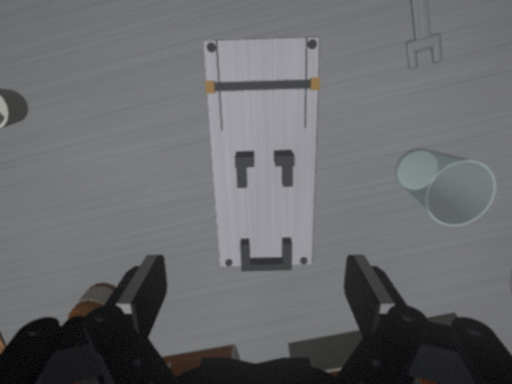

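The stand is fully in view: plate corners near (206,40), (319,38), (312,264) and (219,267). The bar runs at row 85 with brass blocks at (210,86) and (315,83). The front stops are at (245,158) and (284,157).

Run:
```python
from h import *
c,s=pickle.load(open('w1.pkl','rb'));h,S,v=cv2.split(cv2.cvtColor(c['color'],cv2.COLOR_RGB2HSV))
v[:, :190]=0;v[:,335:]=0;v[285:]=0
w=cv2.morphologyEx(((v>125)&(S<60)).astype(np.uint8)*255,cv2.MORPH_CLOSE,np.ones((13,13)))
q=blob(w,(190,20,335,285));P=cast(c,q,.008,s)[:,:2].astype(np.float32);r=cv2.minAreaRect(P);print(q.min(0),q.max(0),r)
B=cv2.boxPoints(r);i=B.mean(0);a=np.radians(r[2]);ax=[np.array([np.cos(a+k),np.sin(a+k)]) for k in(0,np.pi/2)]
x=ax[np.argmax(r[1])];x=x*np.sign(x[0]);y=np.array([-x[1],x[0]])
o=i+.06*x;print('yaw',np.arctan2(x[1],x[0]),'origin',o)
br=((h>8)&(h<25)&(S>110)&(v>90)).astype(np.uint8)*255
for b in((195,70,225,105),(300,70,330,105)):
    k=blob(br,b);p=cast(c,[k.mean(0)],.012,s)[0];d=p[:2]-o;print('brass',k.mean(0),p,'stand x,y',d@x,d@y)
dk=(v<75).astype(np.uint8)*255
for b,z in(((230,140,262,200),.042),((265,140,300,200),.042),((235,235,300,272),.026)):
    k=blob(dk,b);p=cast(c,cv2.boxPoints(cv2.minAreaRect(k)),z,s)[:,:2]-o;print('stops',np.round(np.c_[p@x,p@y],4).tolist())
```

```text
[190  37] [334 284] ((0.5611191391944885, 0.2701207399368286), (0.19020745158195496, 0.318382203578949), 78.8944091796875)
yaw -0.1938291251937111 origin [0.61999557 0.25856368]
brass [209.62962963  86.33333333] [0.44224328 0.23658397 0.012     ] stand x,y -0.17018999531983486 -0.055806353669527735
brass [314.55555556  83.25925926] [0.46543782 0.35406265 0.012     ] stand x,y -0.17005827330499887 0.06394008821445289
stops [[-0.0995, -0.0274], [-0.0989, -0.0094], [-0.0601, -0.0107], [-0.0606, -0.0293]]
stops [[-0.0993, 0.0164], [-0.0988, 0.0355], [-0.0599, 0.0358], [-0.0605, 0.016]]
stops [[0.0193, -0.0279], [0.0179, 0.0355], [0.0634, 0.0377], [0.065, -0.028]]
```

Run:
```python
from h import *
c,s=pickle.load(open('w1.pkl','rb'));h,S,v=cv2.split(cv2.cvtColor(c['color'],cv2.COLOR_RGB2HSV))
print(v[120,150:190:10],v[120,225:300:15],v[60,340:380:10])
t,_=cv2.threshold(v[30:275,195:325].copy(),0,255,cv2.THRESH_OTSU);t=(int(v[120,225:300].mean())+int(v[120,150:190].mean()))/2;print(t)
w=cv2.morphologyEx((v>t).astype(np.uint8)*255,cv2.MORPH_CLOSE,np.ones((13,13)))
q=blob(w,(195,25,330,275));P=cast(c,q,.008,s)[:,:2].astype(np.float32);r=cv2.minAreaRect(P);print(q.min(0),q.max(0),r)
x=np.array([np.cos(.195),-np.sin(.195)]);y=np.array([-x[1],x[0]])
o=np.array(r[0])+.06*x;print('origin',o)
br=((h>8)&(h<25)&(S>110)&(v>90)).astype(np.uint8)*255
for b in((195,70,225,105),(300,70,330,105)):
    k=blob(br,b);p=cast(c,[k.mean(0)],.012,s)[0];d=p[:2]-o;print('brass',d@x,d@y)
dk=(v<75).astype(np.uint8)*255
for b,z in(((230,145,262,200),.042),((265,145,300,200),.042),((235,235,300,275),.026)):
    k=blob(dk,b);p=cast(c,cv2.boxPoints(cv2.minAreaRect(k)),z,s)[:,:2]-o;print('stops',np.round(np.c_[p@x,p@y],4).tolist())
```

```text
[126 124 124 121] [168 163 163 161 159] [122 119 119 121]
141.5
[204  38] [318 266] ((0.5472085475921631, 0.2761918902397156), (0.1283109337091446, 0.28701555728912354), 78.85108184814453)
origin [0.60607141 0.2645659 ]
brass -0.15530123831792084 -0.05919601479775076
brass -0.1553097244532852 0.06055049923313136
stops [[-0.0846, -0.0307], [-0.0841, -0.0127], [-0.0452, -0.0139], [-0.0458, -0.0325]]
stops [[-0.0845, 0.0131], [-0.084, 0.0321], [-0.0451, 0.0325], [-0.0457, 0.0128]]
stops [[0.0342, -0.031], [0.0327, 0.0323], [0.0782, 0.0346], [0.0798, -0.0311]]
```

>>> arm_command([
  {"claw": 1, "travel": [-168, -482, 0], "rotation": [0, 0, -0.09]},
  {"claw": 1, "travel": [-168, -482, 0], "rotation": [0, 0, -0.09]},
  {"claw": 1, "travel": [-168, -482, 0], "rotation": [0, 0, -0.09]},
  {"claw": 1, "travel": [-168, -482, 0], "rotation": [0, 0, -0.09]},
  {"claw": 1, "travel": [-168, -482, 0], "rotation": [0, 0, -0.09]},
  {"claw": 1, "travel": [-168, -482, 0], "rotation": [0, 0, -0.09]},
  {"claw": 1, "travel": [-168, -482, 0], "rotation": [0, 0, -0.09]},
  {"claw": 1, "travel": [-168, -482, 0], "rotation": [0, 0, -0.09]},
  {"claw": 1, "travel": [-168, -482, 0], "rotation": [0, 0, -0.09]},
  {"claw": 1, "travel": [-168, -482, 0], "rotation": [0, 0, -0.09]},
])

```text
time: 2.6
eef_pos: [0.5891, -0.2307, 0.2498]
ee_rot: [0.0, 0.066, 0.998, 0.001]
wrist_force: [1.0, 0.0, 0.7]
width: 0.999
finger_force: 0.0
```

>>> arm_command([
  {"claw": 1, "travel": [0, 0, 0], "rotation": [0, 0, 0]},
  {"claw": 1, "travel": [0, 0, 0], "rotation": [0, 0, 0]},
  {"claw": 1, "travel": [0, 0, 0], "rotation": [0, 0, 0]},
  {"claw": 1, "travel": [0, 0, 0], "rotation": [0, 0, 0]},
])

```text
time: 3.0
eef_pos: [0.5891, -0.2282, 0.2496]
ee_rot: [-0.0, 0.066, 0.998, 0.001]
wrist_force: [-0.6, -0.3, -0.6]
width: 1.004
finger_force: 0.0
```

```bash
python3 -c "
from h import *
look('w2')"
```

```text
3.0 [ 0.58913445 -0.22822707  0.24964238] [-1.81386090e-05  6.56784169e-02  9.97840608e-01  6.83478539e-04] 1.0042760423288355 0.0 [-0.55043845 -0.32022375 -0.56995032]
```

View pics/w2.png

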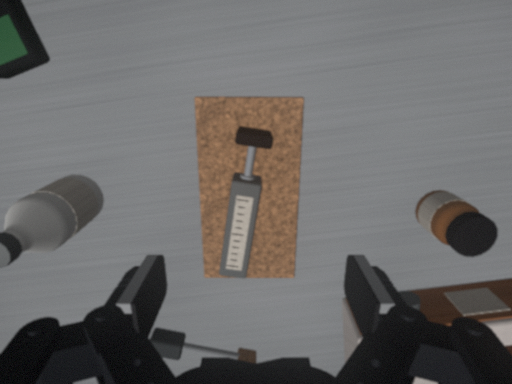

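The mat spans (196,97) to (303,97) at the top and (204,277) to (297,277) at the bottom. The gauge paddle is at (254,137), and the case runs from (246,177) to (234,275) with the white scale in its middle at (239,233).

Run:
```python
from h import *
c,s=pickle.load(open('w2.pkl','rb'));h,S,v=cv2.split(cv2.cvtColor(c['color'],cv2.COLOR_RGB2HSV))
def rect(m,box,z,close=1):
    m=m.astype(np.uint8)*255
    m=cv2.morphologyEx(m,cv2.MORPH_CLOSE,np.ones((close,close)))
    q=blob(m,box);r=cv2.minAreaRect(cast(c,q,z,s)[:,:2].astype(np.float32));a=np.radians(r[2]+(90 if r[1][1]>r[1][0] else 0))
    a=(a+np.pi/2)%np.pi-np.pi/2;print(q.min(0),q.max(0),np.round(r[0],4),np.round(r[1],4),'yaw',round(a,3));return np.array(r[0]),a,r[1]
print('mat');m=rect((S>60)&(h<25),(185,85,315,285),.005,9)
print('scale');g=rect((v>140)&(S<70),(215,185,270,275),.045,7)
print('case');k=rect((S<70),(215,168,270,280),.045,5)
print('paddle');d=rect(v<60,(225,115,285,160),.063)
```

```text
mat
[195  97] [303 277] [ 0.6425 -0.2411] [0.1284 0.2476] yaw -0.136
scale
[226 196] [252 269] [ 0.6758 -0.2576] [0.0201 0.0996] yaw -0.288
case
[215 168] [269 279] [ 0.6668 -0.2531] [0.0695 0.1472] yaw -0.131
paddle
[236 127] [271 147] [ 0.5586 -0.223 ] [0.0369 0.0174] yaw 1.276
```

```bash
python3 -c "
from h import *
go((.676,-.2575,.011),-.288)"
```

```text
travel [-90.  -17.4 238.7] rot [ 1.10e-03 -1.00e-04  1.56e-01]
```

>>> arm_command([
  {"claw": 1, "travel": [-45, -9, 40], "rotation": [0, 0, 0.1]},
  {"claw": 1, "travel": [-90, -17, 80], "rotation": [0, 0, 0.156]},
  {"claw": 1, "travel": [-90, -17, 125], "rotation": [0, 0, 0.156]},
  {"claw": 1, "travel": [-90, -17, 165], "rotation": [0, 0, 0.156]},
  {"claw": 1, "travel": [-90, -17, 165], "rotation": [0, 0, 0.156]},
  {"claw": 1, "travel": [-90, -17, 165], "rotation": [0, 0, 0.156]},
  {"claw": 1, "travel": [-90, -17, 165], "rotation": [0, 0, 0.156]},
])

```text
time: 3.75
eef_pos: [0.6772, -0.2607, 0.0884]
ee_rot: [0.003, 0.145, 0.989, -0.0]
wrist_force: [-0.4, 0.1, -0.4]
width: 0.997
finger_force: 0.0
```

```bash
python3 -c "
from h import *
look('w3');go((.676,-.2575,.011),-.288)"
```

```text
3.75 [ 0.67717347 -0.26067064  0.08843529] [ 2.66582750e-03  1.45120801e-01  9.89410245e-01 -4.62775509e-04] 0.9965752526107393 0.0 [-0.40415247  0.05938784 -0.37165651]
travel [ 2.7  2.9 77.8] rot [-0.0001  0.0062 -0.0035]
```

View pics/w3.png

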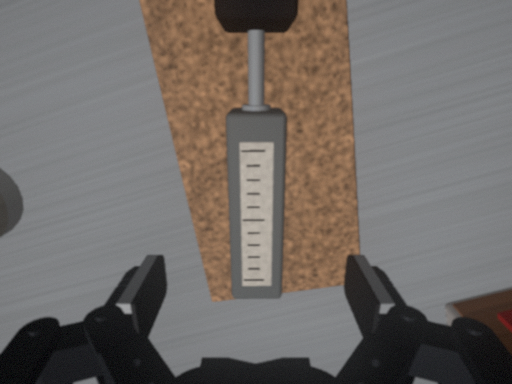

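The case is parallel to the tool and centred at column 257. It runs from about row 110 (front) to row 297 (rear), with the scale over rows 142–286.

```bash
python3 -c "
from h import *
c,s=pickle.load(open('w3.pkl','rb'))
P=cast(c,[[256,110],[256,118],[257,142],[257,286],[257,297]],.045,s);M=quat(s['ee_rot']).as_matrix()
print(P.round(4).tolist());print(((P-s['eef_pos'])@M*1000).round(1))
print(P[2:4].mean(0))"
```

```text
[[0.6106, -0.2382, 0.045], [0.6148, -0.2395, 0.045], [0.6283, -0.2429, 0.045], [0.7247, -0.2716, 0.045], [0.7336, -0.2742, 0.045]]
[[ 70.5   2.4  43.1]
 [ 66.    2.4  43.1]
 [ 52.1   3.   43.2]
 [-48.5   3.2  43.7]
 [-57.7   3.3  43.7]]
[ 0.6765299  -0.25724347  0.045     ]
```

>>> arm_command([
  {"claw": 1, "travel": [3, 3, 30], "rotation": [0, 0.006, -0.003]},
  {"claw": 1, "travel": [3, 3, 55], "rotation": [0, 0.006, -0.003]},
  {"claw": 1, "travel": [3, 3, 78], "rotation": [0, 0.006, -0.003]},
  {"claw": 1, "travel": [3, 3, 78], "rotation": [0, 0.006, -0.003]},
  {"claw": 1, "travel": [3, 3, 78], "rotation": [0, 0.006, -0.003]},
  {"claw": 0.2, "travel": [3, 3, 78], "rotation": [0, 0.006, -0.003]},
  {"claw": 0, "travel": [3, 3, 78], "rotation": [0, 0.006, -0.003]},
  {"claw": -0.2, "travel": [3, 3, 78], "rotation": [0, 0.006, -0.003]},
  {"claw": -0.4, "travel": [3, 3, 78], "rotation": [0, 0.006, -0.003]},
  {"claw": -0.6, "travel": [3, 3, 78], "rotation": [0, 0.006, -0.003]},
], grip_force=30)

```text
time: 4.8
eef_pos: [0.6739, -0.2574, 0.008]
ee_rot: [-0.002, 0.144, 0.99, -0.0]
wrist_force: [-1.3, -1.6, 5.6]
width: 0.42
finger_force: 31.9
```

>>> arm_command([
  {"claw": -1, "travel": [0, 0, 0], "rotation": [0, 0, 0]},
  {"claw": -1, "travel": [0, 0, 0], "rotation": [0, 0, 0]},
  {"claw": -1, "travel": [0, 0, 0], "rotation": [0, 0, 0]},
  {"claw": -1, "travel": [0, 0, 0], "rotation": [0, 0, 0]},
  {"claw": -1, "travel": [0, 0, 0], "rotation": [0, 0, 0]},
  {"claw": -1, "travel": [0, 0, 0], "rotation": [0, 0, 0]},
])

```text
time: 5.4
eef_pos: [0.6739, -0.2574, 0.008]
ee_rot: [-0.002, 0.144, 0.99, -0.0]
wrist_force: [-1.0, -0.0, 4.6]
width: 0.421
finger_force: 32.0
```

>>> arm_command([
  {"claw": -1, "travel": [0, 0, -5], "rotation": [0, 0, 0]},
  {"claw": -1, "travel": [0, 0, -15], "rotation": [0, 0, 0]},
  {"claw": -1, "travel": [0, 0, -40], "rotation": [0, 0, 0]},
  {"claw": -1, "travel": [0, 0, -75], "rotation": [0, 0, 0]},
  {"claw": -1, "travel": [0, 0, -110], "rotation": [0, 0, 0]},
  {"claw": -1, "travel": [0, 0, -140], "rotation": [0, 0, 0]},
  {"claw": -1, "travel": [0, 0, -140], "rotation": [0, 0, 0]},
  {"claw": -1, "travel": [0, 0, -140], "rotation": [0, 0, 0]},
])

```text
time: 6.2
eef_pos: [0.6739, -0.2562, 0.1467]
ee_rot: [-0.003, 0.144, 0.99, 0.001]
wrist_force: [-0.0, 0.2, -4.8]
width: 0.419
finger_force: 31.0
```

```bash
python3 -c "
from h import *
c,s=look('w4')
h,S,v=cv2.split(cv2.cvtColor(c['color'],cv2.COLOR_RGB2HSV))
m=((v>135)&(S<60)).astype(np.uint8)*255
q=blob(cv2.morphologyEx(m,cv2.MORPH_CLOSE,np.ones((9,9))),(205,100,305,330));r=cv2.minAreaRect(q);print(q.min(0),q.max(0),r)
M=quat(s['ee_rot']).as_matrix()
B=cast(c,cv2.boxPoints(r),s['eef_pos'][2]+.037,s);print(((B-s['eef_pos'])@M*1000).round(1))
go((.6075,.2645,.15),-.195)"
```

```text
6.2 [ 0.67388077 -0.25624976  0.14668849] [-3.02255939e-03  1.43800976e-01  9.89601739e-01  7.35677561e-04] 0.4185923172036781 30.982030034065247 [-0.02458564  0.18921475 -4.82683504]
[227 195] [283 329] ((255.0, 262.0), (134.0, 56.0), 90.0)
[[ 47.6  -8.1 -36.7]
 [ 47.6  11.7 -36.7]
 [-11.6  13.5 -37.1]
 [-11.6  -9.8 -37.1]]
travel [211.  480.2  -2.7] rot [ 0.0011 -0.0091 -0.0935]
```

View pics/w4.png

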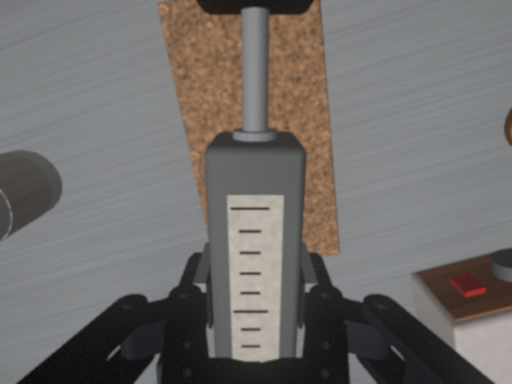

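>>> arm_command([
  {"claw": -1, "travel": [15, 33, -3], "rotation": [0, 0, -0.01]},
  {"claw": -1, "travel": [33, 75, -3], "rotation": [0, 0, -0.03]},
  {"claw": -1, "travel": [53, 120, -3], "rotation": [0, 0, -0.05]},
  {"claw": -1, "travel": [73, 165, -3], "rotation": [0, 0, -0.07]},
  {"claw": -1, "travel": [93, 210, -3], "rotation": [0, -0.005, -0.09]},
  {"claw": -1, "travel": [113, 255, -3], "rotation": [0, -0.009, -0.093]},
  {"claw": -1, "travel": [133, 300, -3], "rotation": [0, -0.009, -0.093]},
  {"claw": -1, "travel": [153, 345, -3], "rotation": [0, -0.009, -0.093]},
  {"claw": -1, "travel": [173, 390, -3], "rotation": [0, -0.009, -0.093]},
  {"claw": -1, "travel": [189, 430, -3], "rotation": [0, -0.009, -0.093]},
])

```text
time: 7.25
eef_pos: [0.6128, 0.2122, 0.1483]
ee_rot: [-0.001, 0.097, 0.995, -0.001]
wrist_force: [0.2, 1.0, -3.5]
width: 0.42
finger_force: 31.1
```

```bash
python3 -c "
from h import *
go((.6069,.265,.10),-.195)"
```

```text
travel [15.9 50.8 48.3] rot [-0.0016 -0.0015  0.0012]
```

>>> arm_command([
  {"claw": -1, "travel": [9, 27, 10], "rotation": [0, 0, 0]},
  {"claw": -1, "travel": [16, 48, 28], "rotation": [0, 0, 0]},
  {"claw": -1, "travel": [16, 48, 45], "rotation": [0, 0, 0]},
  {"claw": -1, "travel": [16, 48, 48], "rotation": [0, 0, 0]},
  {"claw": -1, "travel": [16, 48, 48], "rotation": [0, 0, 0]},
  {"claw": -1, "travel": [16, 48, 48], "rotation": [0, 0, 0]},
])

```text
time: 7.85
eef_pos: [0.6099, 0.2578, 0.1028]
ee_rot: [0.002, 0.099, 0.995, -0.0]
wrist_force: [0.3, -0.5, -2.9]
width: 0.421
finger_force: 31.2
```

```bash
python3 -c "
from h import *
look('w5');go((.6069,.265,.011),-.195)"
```

```text
7.85 [0.60991858 0.25780362 0.10284453] [ 1.66935112e-03  9.89774464e-02  9.95088180e-01 -4.39502841e-04] 0.4212301539305039 31.15530252456665 [ 0.34560169 -0.47388104 -2.88234558]
travel [ 4.9  6.1 92.4] rot [ 0.0002  0.0041 -0.003 ]
```

View pics/w5.png

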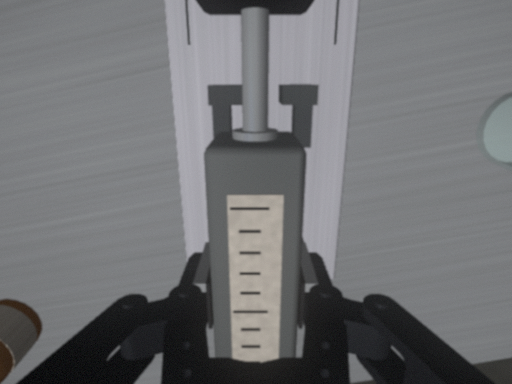

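The case hangs above the stand. The front stops' front edge is at row 85, with outer columns 208 and 318 and slot columns 241 and 279. The plate edges are at about columns 174 and 350 near row 100.

```bash
python3 -c "
from h import *
c,s=pickle.load(open('w5.pkl','rb'));M=quat(s['ee_rot']).as_matrix()
x=np.array([np.cos(.195),-np.sin(.195)]);y=np.array([-x[1],x[0]]);t=s['eef_pos'][:2]
v=cv2.cvtColor(c['color'],cv2.COLOR_RGB2GRAY).astype(int)
print(v[92,200:250:2],v[92,270:326:2]);print(v[78:112:1,222]);print(v[78:112,302]);print(v[60,164:186],v[60,340:362])
for p,z in(([208,88],.042),([318,88],.042),([241,95],.042),([279,95],.042),([224,85],.042),([300,85],.042)):
    d=cast(c,[p],z,s)[0][:2]-t;print(p,(d@x*1000).round(1),(d@y*1000).round(1))
"
```

```text
[169 167 166 160 100  73  76  72  72  75  74  75  72  70  74  75  75  70
  72  70  76 102 123 130 137] [158 162 159 163 129  64  68  72  72  71  71  70  71  73  73  73  73  71
  74  72  72  74  74  71 129 157 159 158]
[169 170 168 170 168 161 134  99  78  75  75  71  76  74  75  73  75  74
  75  74  72  72  75  72  75  74  70  73  71  72  72  70  73  72]
[160 159 159 159 154 143 111  84  74  74  71  74  71  73  73  74  72  70
  70  72  73  73  74  73  72  71  73  73  73  72  70  68  72  71]
[128 130 131 127 131 144 157 165 168 167 167 166 168 167 164 163 165 165
 167 165 164 162] [159 160 163 160 158 158 155 156 155 162 164 159 151 129 116 123 127 129
 130 129 128 129]
[208, 88] -81.9 -26.6
[318, 88] -81.7 40.6
[241, 95] -77.7 -6.5
[279, 95] -77.6 16.8
[224, 85] -83.6 -16.8
[300, 85] -83.5 29.5
```

>>> arm_command([
  {"claw": -1, "travel": [4.5, 6, 10], "rotation": [0, 0.004, -0.003]},
  {"claw": -1, "travel": [4.5, 6, 30], "rotation": [0, 0.004, -0.003]},
  {"claw": -1, "travel": [4.5, 6, 45], "rotation": [0, 0.004, -0.003]},
  {"claw": -1, "travel": [4.5, 6, 45], "rotation": [0, 0.004, -0.003]},
  {"claw": -1, "travel": [4.5, 6, 45], "rotation": [0, 0.004, -0.003]},
])

```text
time: 8.4
eef_pos: [0.6061, 0.2661, 0.0576]
ee_rot: [-0.001, 0.096, 0.995, -0.0]
wrist_force: [0.3, 0.2, -3.1]
width: 0.421
finger_force: 31.1
```

```bash
python3 -c "
from h import *
go((.6066,.265,.011),-.195)"
```

```text
travel [-0.7 -1.  46.6] rot [-0.0002 -0.0014  0.0019]
```

Target offset is about right; going down.

>>> arm_command([
  {"claw": -1, "travel": [0, -1, 15], "rotation": [0, 0, 0]},
  {"claw": -1, "travel": [0, -1, 28], "rotation": [0, 0, 0]},
  {"claw": -1, "travel": [0, -1, 36], "rotation": [0, 0, 0]},
  {"claw": -1, "travel": [0, -1, 40], "rotation": [0, 0, 0]},
  {"claw": -1, "travel": [0, -1, 42], "rotation": [0, 0, 0]},
  {"claw": -1, "travel": [0, -1, 44], "rotation": [0, 0, 0]},
  {"claw": -1, "travel": [0, -1, 44], "rotation": [0, 0, 0]},
])

```text
time: 9.1
eef_pos: [0.606, 0.2653, 0.0139]
ee_rot: [-0.0, 0.096, 0.995, 0.0]
wrist_force: [-1.3, -0.5, -2.5]
width: 0.42
finger_force: 31.2
```

>>> arm_command([
  {"claw": -1, "travel": [0, 0, 1], "rotation": [0, 0, 0]},
  {"claw": -1, "travel": [0, 0, 2], "rotation": [0, 0, 0]},
  {"claw": -1, "travel": [0, 0, 2], "rotation": [0, 0, 0]},
  {"claw": -1, "travel": [0, 0, 3], "rotation": [0, 0, 0]},
  {"claw": -1, "travel": [0, 0, 3], "rotation": [0, 0, 0]},
])

```text
time: 9.6
eef_pos: [0.6061, 0.2653, 0.0112]
ee_rot: [-0.0, 0.096, 0.995, 0.0]
wrist_force: [-0.4, -0.6, -1.3]
width: 0.418
finger_force: 31.5
```

>>> arm_command([
  {"claw": -1, "travel": [0, 0, 1], "rotation": [0, 0, 0]},
  {"claw": -1, "travel": [0, 0, 1], "rotation": [0, 0, 0]},
  {"claw": -1, "travel": [0, 0, 1], "rotation": [0, 0, 0]},
])

```text
time: 9.9
eef_pos: [0.6061, 0.2653, 0.011]
ee_rot: [-0.0, 0.096, 0.995, 0.0]
wrist_force: [-1.7, -1.2, 6.8]
width: 0.412
finger_force: 32.2
```

>>> arm_command([
  {"claw": -0.1, "travel": [0, 0, 0], "rotation": [0, 0, 0]},
  {"claw": 0.1, "travel": [0, 0, 0], "rotation": [0, 0, 0]},
  {"claw": 0.4, "travel": [0, 0, 0], "rotation": [0, 0, 0]},
  {"claw": 0.8, "travel": [0, 0, 0], "rotation": [0, 0, 0]},
  {"claw": 0.8, "travel": [0, 0, 0], "rotation": [0, 0, 0]},
  {"claw": 0.8, "travel": [0, 0, -20], "rotation": [0, 0, 0]},
  {"claw": 0.8, "travel": [0, 0, -50], "rotation": [0, 0, 0]},
  {"claw": 0.8, "travel": [0, 0, -90], "rotation": [0, 0, 0]},
  {"claw": 0.8, "travel": [0, 0, -100], "rotation": [0, 0, 0]},
  {"claw": 0.8, "travel": [0, 0, -100], "rotation": [0, 0, 0]},
])

```text
time: 10.9
eef_pos: [0.6073, 0.2658, 0.112]
ee_rot: [0.001, 0.096, 0.995, 0.001]
wrist_force: [0.8, -1.0, -0.3]
width: 0.897
finger_force: 0.0
```

>>> arm_command([
  {"claw": 0.8, "travel": [45, 0, -10], "rotation": [0, 0, 0]},
  {"claw": 0.8, "travel": [85, 0, -20], "rotation": [0, 0, 0]},
  {"claw": 0.8, "travel": [110, 0, -30], "rotation": [0, 0, 0]},
  {"claw": 0.8, "travel": [115, 0, -30], "rotation": [0, 0, 0]},
  {"claw": 0.8, "travel": [115, 0, -30], "rotation": [0, 0, 0]},
])

```text
time: 11.4
eef_pos: [0.4921, 0.2873, 0.1389]
ee_rot: [-0.001, 0.096, 0.995, -0.0]
wrist_force: [-0.3, 0.5, -1.3]
width: 0.893
finger_force: 0.0
```

```bash
python3 -c "
from h import *
look('w6')"
```

```text
11.4 [0.49209994 0.2873018  0.13888217] [-1.16567237e-03  9.55222752e-02  9.95426540e-01 -3.74397919e-04] 0.8933651477789875 0.0 [-0.31037595  0.4868471  -1.30657477]
```

View pics/w6.png

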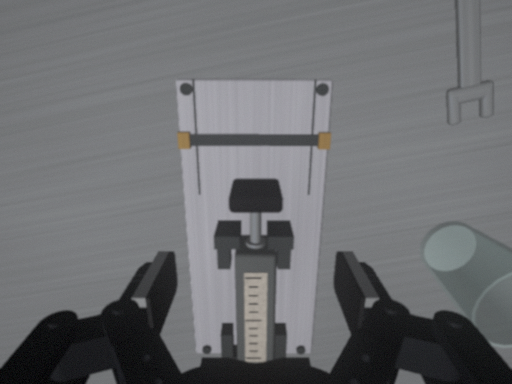

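The gauge sits between the guides. The paddle covers rows 180–212 (rear top edge about 212, columns 229–283), and the bar is at row 140 from column 190 to 320.

```bash
python3 -c "
from h import *
c,s=pickle.load(open('w6.pkl','rb'));t=s['eef_pos'][:2]
x=np.array([np.cos(.195),-np.sin(.195)]);y=np.array([-x[1],x[0]]);o=np.array([.6062,.2651])
v=cv2.cvtColor(c['color'],cv2.COLOR_RGB2GRAY).astype(int)
print(v[172:220,245]);print(v[130:152,256])
print('tcp',(t-o)@x,(t-o)@y)
for n,p,z in(('bar',[220,139.5],.011),('bar',[290,139.5],.011),('brassL',[184,140],.014),('brassR',[324,140],.014),('padrear',[256,212],.066),('padL',[230,205],.066),('padR',[283,205],.066),('padfrontbot',[256,180],.018)):
    d=cast(c,[p],z,s)[0][:2]-o;print(n,(d@x*1000).round(1),(d@y*1000).round(1))
"
```

```text
[159 160 160 160 157 149 118  78  53  47  47  43  45  47  44  48  46  44
  44  40  43  45  41  45  47  45  45  46  50  50  46  48  47  43  45  49
  45  43  45  57 101 135 152 153 156 154 153 155]
[160 159 152 133 100  79  75  73  73  74  72  73  72  71  78 107 138 155
 157 156 158 159]
tcp -0.11623955989867164 -0.0003277533747162475
bar -155.3 -28.7
bar -155.6 31.2
brassL -155.3 -58.9
brassR -155.8 59.8
padrear -111.3 2.2
padL -116.7 -16.8
padR -116.9 22.0
padfrontbot -121.3 2.3
```

>>> arm_command([
  {"claw": 0.8, "travel": [0, 2, 40], "rotation": [0, 0, 0]},
  {"claw": 0.8, "travel": [0, 2, 80], "rotation": [0, 0, 0]},
  {"claw": 0.8, "travel": [0, 2, 105], "rotation": [0, 0, 0]},
  {"claw": 0.8, "travel": [0, 2, 109], "rotation": [0, 0, 0]},
  {"claw": 0.4, "travel": [0, 2, 109], "rotation": [0, 0, 0]},
  {"claw": 0.2, "travel": [0, 2, 109], "rotation": [0, 0, 0]},
  {"claw": 0.05, "travel": [0, 2, 109], "rotation": [0, 0, 0]},
  {"claw": -0.1, "travel": [0, 2, 109], "rotation": [0, 0, 0]},
  {"claw": -0.3, "travel": [0, 2, 109], "rotation": [0, 0, 0]},
  {"claw": -1, "travel": [0, 2, 109], "rotation": [0, 0, 0]},
], grip_force=30)

```text
time: 12.45
eef_pos: [0.4943, 0.2895, 0.0322]
ee_rot: [0.0, 0.096, 0.995, 0.001]
wrist_force: [-0.5, -1.3, 7.1]
width: 0.465
finger_force: 30.9
```

>>> arm_command([
  {"claw": -1, "travel": [0, 0, 0], "rotation": [0, 0, 0]},
  {"claw": -1, "travel": [0, 0, 0], "rotation": [0, 0, 0]},
  {"claw": -1, "travel": [0, 0, 0], "rotation": [0, 0, 0]},
])

```text
time: 12.75
eef_pos: [0.4943, 0.2895, 0.0322]
ee_rot: [0.0, 0.096, 0.995, 0.001]
wrist_force: [-0.8, -1.1, 6.3]
width: 0.459
finger_force: 30.9
```

>>> arm_command([
  {"claw": -1, "travel": [3, 0, 0], "rotation": [0, 0, 0]},
  {"claw": -1, "travel": [8, 0, 0], "rotation": [0, 0, 0]},
  {"claw": -1, "travel": [13, 0, 0], "rotation": [0, 0, 0]},
  {"claw": -1, "travel": [18, 0, 0], "rotation": [0, 0, 0]},
  {"claw": -1, "travel": [23, 0, 0], "rotation": [0, 0, 0]},
  {"claw": -1, "travel": [28, 0, 0], "rotation": [0, 0, 0]},
  {"claw": -1, "travel": [33, 0, 0], "rotation": [0, 0, 0]},
  {"claw": -1, "travel": [37, 0, 0], "rotation": [0, 0, 0]},
  {"claw": -1, "travel": [39.5, 0, 0], "rotation": [0, 0, 0]},
  {"claw": -1, "travel": [39.5, 0, 0], "rotation": [0, 0, 0]},
])

```text
time: 13.75
eef_pos: [0.4566, 0.2975, 0.0317]
ee_rot: [0.002, 0.096, 0.995, 0.001]
wrist_force: [7.1, -1.3, 2.2]
width: 0.461
finger_force: 30.3
```

Run:
```python
from h import *
c,s=look('w7');x=np.array([np.cos(.195),-np.sin(.195)]);print('tcp x',(s['eef_pos'][:2]-[.6062,.2651])@x)
from rig import optics
a=optics.capture('side');pickle.dump(a,open('side7.pkl','wb'))
i=cv2.resize(c['color'],(512,384));j=cv2.resize(a['color'][215:292,175:305],None,fx=3.8,fy=3.8,interpolation=2)[:290,:494]
k=np.zeros((384+0,800,3),np.uint8);k[:384,:400]=i[:,56:456];jj=cv2.resize(a['color'][215:295,210:300],(400,356),interpolation=2);k[:356,400:]=jj
cv2.imwrite('pics/w7c.png',k[:,:,::-1])
```

```text
13.75 [0.45657456 0.29746368 0.03168036] [0.00189881 0.09583125 0.99539502 0.00123522] 0.460572970155828 30.3009295463562 [ 7.12347455 -1.3448236   2.22034711]
tcp x -0.15306068916830753
```

View pics/w7c.png

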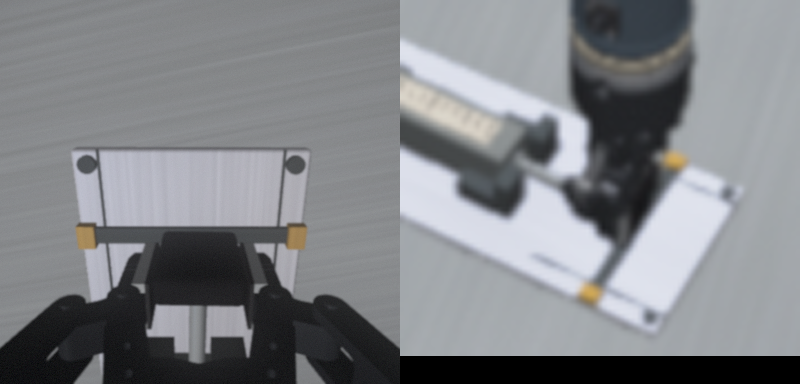

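The slide is drawn out: the paddle's front bottom edge is at crop row ~233 (column 200), and the bar spans rows ~226–243. I'll check the offset.

```bash
python3 -c "
from h import *
c,s=pickle.load(open('w7.pkl','rb'))
x=np.array([np.cos(.195),-np.sin(.195)]);o=np.array([.6062,.2651])
v=cv2.cvtColor(c['color'],cv2.COLOR_RGB2GRAY).astype(int)
print(v[218:250,175]);print(v[218:250,255]);print(v[285:320,245])
for n,p,z in(('barfront',[175,226.5],.011),('barback',[175,243],.011),('facebot',[255,232.5],.018),('facetop',[255,262],.066),('rear',[245,305],.066)):
    print(n,((cast(c,[p],z,s)[0][:2]-o)@x*1000).round(1))
"
```

```text
[187 185 186 185 187 187 186 171 122  78  71  80  81  83  82  82  79  83
  81  79  80  84  79  82  97 134 167 180 184 182 183 183]
[175 175 174 175 176 176 176 161 120  75  70  73  73  62  53  48  46  45
  46  42  43  41  43  41  42  41  40  39  38  36  38  35]
[ 33  35  35  33  32  41  35  33  34  36  36  34  32  38  36  35  36  38
  36  52  93 132 147 143 143 144 145 144 144 144 143 137 136 137 138]
barfront -160.7
barback -150.2
facebot -160.6
facetop -171.9
rear -151.4
```

>>> arm_command([
  {"claw": -1, "travel": [0, 0, 0], "rotation": [0, 0, 0]},
  {"claw": -1, "travel": [0, 0, 0], "rotation": [0, 0, 0]},
  {"claw": -1, "travel": [0, 0, 0], "rotation": [0, 0, 0]},
  {"claw": -1, "travel": [0, 0, 0], "rotation": [0, 0, 0]},
  {"claw": -1, "travel": [0, 0, 0], "rotation": [0, 0, 0]},
  {"claw": -1, "travel": [0, 0, 0], "rotation": [0, 0, 0]},
  {"claw": -1, "travel": [0, 0, 0], "rotation": [0, 0, 0]},
  {"claw": -1, "travel": [0, 0, 0], "rotation": [0, 0, 0]},
  {"claw": -1, "travel": [0, 0, 0], "rotation": [0, 0, 0]},
  {"claw": -1, "travel": [0, 0, 0], "rotation": [0, 0, 0]},
])

```text
time: 14.85
eef_pos: [0.4569, 0.2974, 0.0317]
ee_rot: [0.002, 0.096, 0.995, 0.001]
wrist_force: [6.8, -1.3, 1.9]
width: 0.461
finger_force: 30.3
```

>>> arm_command([
  {"claw": -1, "travel": [0, 0, 0], "rotation": [0, 0, 0]},
  {"claw": -1, "travel": [0, 0, 0], "rotation": [0, 0, 0]},
  {"claw": -1, "travel": [0, 0, 0], "rotation": [0, 0, 0]},
  {"claw": -1, "travel": [0, 0, 0], "rotation": [0, 0, 0]},
  {"claw": -1, "travel": [0, 0, 0], "rotation": [0, 0, 0]},
  {"claw": -1, "travel": [0, 0, 0], "rotation": [0, 0, 0]},
  {"claw": -1, "travel": [0, 0, 0], "rotation": [0, 0, 0]},
  {"claw": -1, "travel": [0, 0, 0], "rotation": [0, 0, 0]},
  {"claw": -1, "travel": [0, 0, 0], "rotation": [0, 0, 0]},
  {"claw": -1, "travel": [0, 0, 0], "rotation": [0, 0, 0]},
])

```text
time: 15.85
eef_pos: [0.4569, 0.2974, 0.0317]
ee_rot: [0.002, 0.096, 0.995, 0.001]
wrist_force: [7.2, -1.0, 2.7]
width: 0.462
finger_force: 30.3
```

>>> arm_command([
  {"claw": -1, "travel": [-3, 0, 0], "rotation": [0, 0, 0]},
  {"claw": -1, "travel": [-7, 0, 0], "rotation": [0, 0, 0]},
  {"claw": -1, "travel": [-11, 0, 0], "rotation": [0, 0, 0]},
  {"claw": -1, "travel": [-15, 0, 0], "rotation": [0, 0, 0]},
  {"claw": -1, "travel": [-19, 0, 0], "rotation": [0, 0, 0]},
  {"claw": -1, "travel": [-23, 0, 0], "rotation": [0, 0, 0]},
  {"claw": -1, "travel": [-27, 0, 0], "rotation": [0, 0, 0]},
  {"claw": -1, "travel": [-31, 0, 0], "rotation": [0, 0, 0]},
  {"claw": -1, "travel": [-34, 0, 0], "rotation": [0, 0, 0]},
  {"claw": -1, "travel": [-35, 0, 0], "rotation": [0, 0, 0]},
])

```text
time: 16.85
eef_pos: [0.4903, 0.2903, 0.0319]
ee_rot: [0.001, 0.096, 0.995, 0.001]
wrist_force: [2.7, -1.4, 8.3]
width: 0.461
finger_force: 30.9
```

>>> arm_command([
  {"claw": -1, "travel": [-1, 0, 0], "rotation": [0, 0, 0]},
  {"claw": -1, "travel": [-2, 0, 0], "rotation": [0, 0, 0]},
  {"claw": -1, "travel": [-3, 0, 0], "rotation": [0, 0, 0]},
  {"claw": -1, "travel": [-3.5, 0, 0], "rotation": [0, 0, 0]},
  {"claw": -1, "travel": [-3.5, 0, 0], "rotation": [0, 0, 0]},
])

```text
time: 17.35
eef_pos: [0.4927, 0.2898, 0.032]
ee_rot: [-0.0, 0.096, 0.995, 0.001]
wrist_force: [1.6, -1.7, 9.9]
width: 0.459
finger_force: 31.2
```

>>> arm_command([
  {"claw": -1, "travel": [-1, 0, 0], "rotation": [0, 0, 0]},
  {"claw": -1, "travel": [-2, 0, 0], "rotation": [0, 0, 0]},
  {"claw": -1, "travel": [-2, 0, 0], "rotation": [0, 0, 0]},
  {"claw": -1, "travel": [-2, 0, 0], "rotation": [0, 0, 0]},
])

```text
time: 17.75
eef_pos: [0.4926, 0.2898, 0.0318]
ee_rot: [-0.002, 0.096, 0.995, 0.0]
wrist_force: [-2.2, -0.9, 11.6]
width: 0.465
finger_force: 31.3
```

>>> arm_command([
  {"claw": 0.0, "travel": [1, 0, 0], "rotation": [0, 0, 0]},
  {"claw": 0.2, "travel": [1, 0, 0], "rotation": [0, 0, 0]},
  {"claw": 0.5, "travel": [1, 0, 0], "rotation": [0, 0, 0]},
  {"claw": 0.8, "travel": [1, 0, 0], "rotation": [0, 0, 0]},
  {"claw": 0.8, "travel": [1, 0, 0], "rotation": [0, 0, 0]},
  {"claw": 0.8, "travel": [1, 0, -20], "rotation": [0, 0, 0]},
  {"claw": 0.8, "travel": [1, 0, -55], "rotation": [0, 0, 0]},
  {"claw": 0.8, "travel": [1, 0, -90], "rotation": [0, 0, 0]},
  {"claw": 0.8, "travel": [1, 0, -107], "rotation": [0, 0, 0]},
  {"claw": 0.8, "travel": [1, 0, -107], "rotation": [0, 0, 0]},
])

```text
time: 18.75
eef_pos: [0.4952, 0.2901, 0.1407]
ee_rot: [0.002, 0.096, 0.995, 0.002]
wrist_force: [1.1, -0.1, -0.4]
width: 0.897
finger_force: 0.0
```

```bash
python3 -c "
from h import *
c,s=look('w8')
x=np.array([np.cos(.195),-np.sin(.195)]);y=np.array([-x[1],x[0]]);o=np.array([.6062,.2651])
h,S,v=cv2.split(cv2.cvtColor(c['color'],cv2.COLOR_RGB2HSV))
q=blob((v<62).astype(np.uint8)*255,(215,160,300,222));print('paddle px',q.min(0),q.max(0))
d=cast(c,[[256,q[:,1].max()+.5]],.066,s)[0][:2]-o;print('rear edge',d@x,d@y)
v2=cv2.morphologyEx(((v>140)&(h<30)&(S>20)).astype(np.uint8)*255,cv2.MORPH_CLOSE,np.ones((5,5)))
q=blob(v2,(235,255,280,345));print('scale',q.min(0),q.max(0));d=cast(c,[[q[:,0].mean(),q[:,1].min()]],.048,s)[0][:2]-o;print('scale front',d@x,d@y)
go((.6066,.2655,.112),-.195)"
```

```text
18.75 [0.49516498 0.29013397 0.14068012] [0.00160228 0.0963325  0.99534562 0.00213758] 0.897372819841134 0.0 [ 1.07953062 -0.08041032 -0.42613963]
paddle px [228 174] [279 205]
rear edge -0.11286257339790186 0.006009636938593356
scale [241 267] [262 344]
scale front -0.04883589095352646 0.0021455114316616913
travel [-115.1   -2.1   26.8] rot [0.002  0.0003 0.0021]
```

View pics/w8.png

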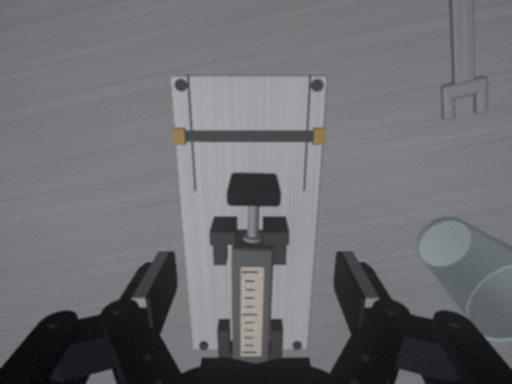

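The slide is home, with the paddle at (254,190), and the case is still seated between the guides. Now I'll regrip the case.

>>> arm_command([
  {"claw": 0.8, "travel": [-40, 0, 5], "rotation": [0, 0, 0]},
  {"claw": 0.8, "travel": [-80, 0, 15], "rotation": [0, 0, 0]},
  {"claw": 0.8, "travel": [-115, -1, 27], "rotation": [0.002, 0, 0.002]},
  {"claw": 0.8, "travel": [-115, -1, 60], "rotation": [0.002, 0, 0.002]},
  {"claw": 0.8, "travel": [-115, -1, 60], "rotation": [0.002, 0, 0.002]},
  {"claw": 0.8, "travel": [-115, -1, 60], "rotation": [0.002, 0, 0.002]},
  {"claw": 0.8, "travel": [-115, -1, 60], "rotation": [0.002, 0, 0.002]},
])

```text
time: 19.5
eef_pos: [0.6058, 0.267, 0.0785]
ee_rot: [-0.001, 0.097, 0.995, -0.0]
wrist_force: [0.2, -0.2, 0.7]
width: 0.898
finger_force: 0.0
```

```bash
python3 -c "
from h import *
go((.606,.266,.012),-.195)"
```

```text
travel [-0.5 -0.9 66.5] rot [-0.0011 -0.001   0.0013]
```

>>> arm_command([
  {"claw": 0.8, "travel": [0, -1, 35], "rotation": [0, 0, 0]},
  {"claw": 0.8, "travel": [0, -1, 60], "rotation": [0, 0, 0]},
  {"claw": 0.8, "travel": [0, -1, 66], "rotation": [0, 0, 0]},
  {"claw": 0.8, "travel": [0, -1, 66], "rotation": [0, 0, 0]},
  {"claw": 0.4, "travel": [0, -1, 66], "rotation": [0, 0, 0]},
  {"claw": 0.2, "travel": [0, -1, 66], "rotation": [0, 0, 0]},
  {"claw": 0.0, "travel": [0, -1, 66], "rotation": [0, 0, 0]},
  {"claw": -0.2, "travel": [0, -1, 66], "rotation": [0, 0, 0]},
  {"claw": -0.4, "travel": [0, -1, 66], "rotation": [0, 0, 0]},
  {"claw": -1, "travel": [0, -1, 66], "rotation": [0, 0, 0]},
])

```text
time: 20.5
eef_pos: [0.6065, 0.2653, 0.013]
ee_rot: [0.0, 0.097, 0.995, -0.0]
wrist_force: [-1.5, 0.1, 5.5]
width: 0.418
finger_force: 31.4
```

>>> arm_command([
  {"claw": -1, "travel": [0, 0, 0], "rotation": [0, 0, 0]},
  {"claw": -1, "travel": [0, 0, 0], "rotation": [0, 0, 0]},
  {"claw": -1, "travel": [0, 0, 0], "rotation": [0, 0, 0]},
  {"claw": -1, "travel": [0, 0, -4], "rotation": [0, 0, 0]},
  {"claw": -1, "travel": [0, 0, -15], "rotation": [0, 0, 0]},
  {"claw": -1, "travel": [0, 0, -40], "rotation": [0, 0, 0]},
  {"claw": -1, "travel": [0, 0, -75], "rotation": [0, 0, 0]},
  {"claw": -1, "travel": [0, 0, -110], "rotation": [0, 0, 0]},
  {"claw": -1, "travel": [0, 0, -138], "rotation": [0, 0, 0]},
  {"claw": -1, "travel": [0, 0, -138], "rotation": [0, 0, 0]},
])

```text
time: 21.5
eef_pos: [0.6083, 0.2662, 0.1547]
ee_rot: [0.003, 0.097, 0.995, 0.001]
wrist_force: [0.5, -0.0, -3.5]
width: 0.424
finger_force: 31.7
```

```bash
python3 -c "
from h import *
go((.6739,-.2574,.15),-.288)"
```

```text
travel [-165.8 -501.     3.8] rot [0.0037 0.0049 0.0931]
```

>>> arm_command([
  {"claw": -1, "travel": [-11, -33, 4], "rotation": [0, 0, 0.01]},
  {"claw": -1, "travel": [-25, -75, 4], "rotation": [0, 0, 0.03]},
  {"claw": -1, "travel": [-40, -121, 4], "rotation": [0, 0, 0.05]},
  {"claw": -1, "travel": [-55, -167, 4], "rotation": [0, 0, 0.07]},
  {"claw": -1, "travel": [-70, -213, 4], "rotation": [0.004, 0.005, 0.09]},
  {"claw": -1, "travel": [-86, -259, 4], "rotation": [0.004, 0.005, 0.093]},
  {"claw": -1, "travel": [-101, -305, 4], "rotation": [0.004, 0.005, 0.093]},
  {"claw": -1, "travel": [-116, -351, 4], "rotation": [0.004, 0.005, 0.093]},
  {"claw": -1, "travel": [-131, -397, 4], "rotation": [0.004, 0.005, 0.093]},
  {"claw": -1, "travel": [-146, -443, 4], "rotation": [0.004, 0.005, 0.093]},
])

```text
time: 22.5
eef_pos: [0.6622, -0.1987, 0.1445]
ee_rot: [-0.005, 0.143, 0.99, -0.002]
wrist_force: [1.2, -0.5, -3.2]
width: 0.417
finger_force: 31.6
```

```bash
python3 -c "
from h import *
go((.6739,-.2574,.05),-.288)"
```

```text
travel [-28.8 -52.4  94.5] rot [-0.0057 -0.0096  0.0003]
```

>>> arm_command([
  {"claw": -1, "travel": [-14, -26, 10], "rotation": [0, 0, 0]},
  {"claw": -1, "travel": [-26, -47, 35], "rotation": [0, 0, 0]},
  {"claw": -1, "travel": [-28, -51, 65], "rotation": [0, 0, 0]},
  {"claw": -1, "travel": [-28, -51, 93], "rotation": [0, 0, 0]},
  {"claw": -1, "travel": [-28, -51, 93], "rotation": [0, 0, 0]},
  {"claw": -1, "travel": [-28, -51, 93], "rotation": [0, 0, 0]},
])

```text
time: 23.1
eef_pos: [0.6744, -0.254, 0.0523]
ee_rot: [-0.005, 0.143, 0.99, -0.002]
wrist_force: [0.4, -0.4, -3.3]
width: 0.417
finger_force: 31.5
```

```bash
python3 -c "
from h import *
go((.6739,-.2574,.012),-.288)"
```

```text
travel [-0.8 -3.2 40.3] rot [-0.0057 -0.0088  0.0006]
```

>>> arm_command([
  {"claw": -1, "travel": [-1, -3, 12], "rotation": [-0.006, -0.009, 0]},
  {"claw": -1, "travel": [-1, -3, 24], "rotation": [-0.006, -0.009, 0]},
  {"claw": -1, "travel": [-1, -3, 33], "rotation": [-0.006, -0.009, 0]},
  {"claw": -1, "travel": [-1, -3, 37], "rotation": [-0.006, -0.009, 0]},
  {"claw": -1, "travel": [-1, -3, 39], "rotation": [-0.006, -0.009, 0]},
  {"claw": -1, "travel": [-1, -3, 40], "rotation": [-0.006, -0.009, 0]},
  {"claw": -1, "travel": [-1, -3, 40], "rotation": [-0.006, -0.009, 0]},
])

```text
time: 23.8
eef_pos: [0.6753, -0.2581, 0.0138]
ee_rot: [0.002, 0.143, 0.99, -0.0]
wrist_force: [0.2, 0.1, -3.1]
width: 0.421
finger_force: 31.5
```

>>> arm_command([
  {"claw": -1, "travel": [0, 0, 1], "rotation": [0, 0, 0]},
  {"claw": -1, "travel": [0, 0, 2], "rotation": [0, 0, 0]},
  {"claw": -1, "travel": [0, 0, 3], "rotation": [0, 0, 0]},
  {"claw": -1, "travel": [0, 0, 3], "rotation": [0, 0, 0]},
  {"claw": -1, "travel": [0, 0, 3], "rotation": [0, 0, 0]},
])

```text
time: 24.3
eef_pos: [0.6755, -0.2583, 0.0117]
ee_rot: [0.002, 0.143, 0.99, -0.0]
wrist_force: [1.0, 1.0, 4.2]
width: 0.419
finger_force: 32.4
```

Contact with the mat (+4 N). Releasing and withdrawing.

>>> arm_command([
  {"claw": -0.1, "travel": [0, 0, 0], "rotation": [0, 0, 0]},
  {"claw": 0.1, "travel": [0, 0, 0], "rotation": [0, 0, 0]},
  {"claw": 0.4, "travel": [0, 0, 0], "rotation": [0, 0, 0]},
  {"claw": 0.8, "travel": [0, 0, 0], "rotation": [0, 0, 0]},
  {"claw": 0.8, "travel": [0, 0, 0], "rotation": [0, 0, 0]},
  {"claw": 0.8, "travel": [0, 0, -20], "rotation": [0, 0, 0]},
  {"claw": 0.8, "travel": [0, 0, -60], "rotation": [0, 0, 0]},
  {"claw": 0.8, "travel": [0, 0, -105], "rotation": [0, 0, 0]},
  {"claw": 0.8, "travel": [20, 0, -150], "rotation": [0, 0, 0]},
  {"claw": 0.8, "travel": [60, 0, -180], "rotation": [0, 0, 0]},
])

```text
time: 25.3
eef_pos: [0.6195, -0.2417, 0.1938]
ee_rot: [0.005, 0.143, 0.99, -0.001]
wrist_force: [0.7, 0.3, -0.0]
width: 0.901
finger_force: 0.0
```

>>> arm_command([
  {"claw": 0.8, "travel": [30, 0, -30], "rotation": [0, 0, 0]},
  {"claw": 0.8, "travel": [30, 0, -30], "rotation": [0, 0, 0]},
  {"claw": 0.8, "travel": [30, 0, -30], "rotation": [0, 0, 0]},
  {"claw": 0.8, "travel": [30, 0, -30], "rotation": [0, 0, 0]},
])

```text
time: 25.7
eef_pos: [0.5883, -0.2319, 0.2193]
ee_rot: [0.001, 0.143, 0.99, -0.0]
wrist_force: [0.1, 0.5, -0.6]
width: 0.901
finger_force: 0.0
```

Run:
```python
from h import *
c,s=look('w9')
h,S,v=cv2.split(cv2.cvtColor(c['color'],cv2.COLOR_RGB2HSV))
def rect(n,m,box,z,k):
    q=blob(cv2.morphologyEx(m.astype(np.uint8)*255,cv2.MORPH_CLOSE,np.ones((k,k))),box)
    r=cv2.minAreaRect(cast(c,q,z,s)[:,:2].astype(np.float32));print(n,q.min(0),q.max(0),r);return np.array(r[0])
m=np.array([.6425,-.2411]);x=np.array([np.cos(.136),-np.sin(.136)]);y=np.array([-x[1],x[0]])
p=rect('paddle',v<60,(180,60,330,200),.063,1);g=rect('scale',(v>140)&(S<70),(190,150,310,290),.045,7)
for d in(p-m,g-m):print('in mat',d@x,d@y)
d=g-p;print('yaw',np.arctan2(d[1],d[0]),'dist',np.hypot(*d))
```

```text
25.7 [ 0.58834997 -0.23189539  0.21930679] [ 1.04885692e-03  1.43074806e-01  9.89711309e-01 -1.59169110e-04] 0.9009994540247901 0.0 [ 0.14145669  0.47345609 -0.6499511 ]
paddle [235 134] [274 152] ((0.559499204158783, -0.2219693660736084), (0.03716770559549332, 0.017190800979733467), 73.57756805419922)
scale [246 207] [264 285] ((0.6769120693206787, -0.2564813196659088), (0.020055875182151794, 0.09959960728883743), 73.28038787841797)
in mat -0.08482814011622536 0.007700643422664702
in mat 0.036179733649584475 -0.010573664579567365
yaw -0.2858849203112091 dist 0.12237996505262866
```

View pics/w9.png

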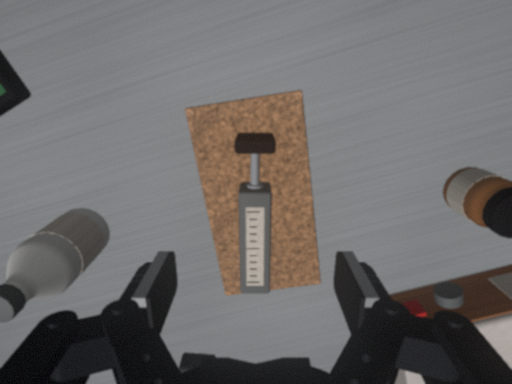

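The gauge lies scale up on its mat as before: the paddle is at (255,143), the rear end at (255,290), the slide is home, and the gripper is clear.

```bash
python3 -c "
from rig import robot
print(robot.close_job())"
```

```text
the job is handed in; nothing more can be done
None
```

The gauge check is done and the job is handed in: the gauge was seated in the stand, its slide drawn over the cross bar, held for about 2 s and eased home, and it was then laid back on its mat scale up; the hand-in returned no verdict.

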